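Index the hull stand one hole toward the blue dish

TASK

Hook a fingertip under the red pull ring on the hull stand, lift the spring pin, swing the arm so that its ring end goes one hole toward the blue dish, and let the pin drop fully into that hole; then take the finger out of the ring. Use the fingertip only: do not grip the ring or force it hard, and leave the dish, phoenix head, brush and can where they stand.

Things in the scene. Friction and masses are not known exactly. Their poses are not given: they have to be found in the camera images.
- hull_stand: Green foot fixed on the table with a steel arc plate (top 30 mm up) of 5 black holes, on a 190 mm radius about the pivot, 0.35 rad (66 mm) apart. Origin: on the pivot axis, table height. x points from the middle hole to the pivot (away from the robot, turned up to 12 degrees), y to the robot's left, z up. The dish is on its +y or its -y side
- swing_arm (a joint): Angle (rad) of the yellow arm, 30 mm wide, top 48 mm up, reaching from the pivot 210 mm toward the robot. Starts at 0, pin in the middle hole; positive when the ring end swings to hull_stand's +y side. Holes at -0.70, -0.35, 0, 0.35, 0.70; stops at 0.72 each way. Light friction (under 1 N at the ring): it stays where it is left
- index_pin (a joint): Lift (m) of the spring pin on the arm 190 mm from the pivot: 0 fully down in a hole, stop at 0.020. Round-ended, 10 mm thick, it goes 10 mm deep into 13 mm holes: clear above 0.010; let down between holes it rides on the plate at 0.010 and drops by itself when over a hole. Spring and weight press it down with 4 N at the bottom, 6.5 N at the top
- pull_ring: Red pull ring fixed on the pin's top, bar 6 mm thick, clear opening 54 mm, outside 66 mm. Origin: centre of the opening, 106 mm above the table with the pin down, 171 mm from the pivot axis. Axes go with the arm: x toward the pivot, y sideways, z up. It only goes up and down on the arm and swings with it. Nothing stands within 45 mm behind it
- ring_top (a point): Middle of the ring's top bar. The ring leans: this is 19 mm farther along the ring's +x and 23 mm higher than its centre, its foot on the pin as much nearer and lower. The opening faces the robot and 40 degrees up: a finger slanting 40 to 45 degrees down along +x (or up to 30 degrees to either side of +x) goes through and, raised, lifts the ring by this bar
- hull_prow (a point): Near tip of the vermilion boat hull (210 mm long, 76 mm wide) fixed on the arm over the pivot; this point is 100 mm from the pivot toward the ring and 124 mm above the table, the hull's highest
- blue_dish: Blue glazed bowl, 100 mm across, 34 mm high, loose. Origin: centre of its underside. Stands about 260 mm to one side of the stand; it tells the direction of the swing
- phoenix_head: Gold phoenix head on a round foot, 72 mm wide, 150 mm tall, loose, on the side opposite the dish. Origin: centre of its underside
- brush: Flat bristle brush, 205 mm long, 45 mm wide, 13 mm high, lying loose beside the stand. Origin: on the table under its middle; x along it toward the bristles
- lacquer_can: Lacquer can, 68 mm across, 90 mm high, loose. Origin: centre of its underside
Mind the look-alikes: they are no part of the job. There is more than one size of the blue_dish; the job needs the middle-sized.

How it is judged (in metres and radians):
On the way, in this order (a step that is already met when the one before it is completed fails the run):
1. the pin is lifted clear of its hole by a finger at the ring (value of joint index_pin above 0.0105 m and contact force between the fingers and pull_ring above 0.5 N), for 0.1 s.
2. the pin is down in the next hole toward the dish (((y of blue_dish in the frame of hull_stand above 0 m and value of joint swing_arm between 0.32 and 0.38 rad) or (y of blue_dish in the frame of hull_stand below 0 m and value of joint swing_arm between -0.38 and -0.32 rad)) and value of joint index_pin below 0.003 m), for 0.2 s.
At the end, for the whole second after the job is handed in: The arm rests within 0.03 rad of the first hole on the dish's side (0.35 rad, sign by side), the pin is down to within 3 mm, and dish, phoenix head, brush and can are within 20 mm of where they stood (all of step 2 and velocity of joint swing_arm between -0.05 and 0.05 rad/s and distance of each of blue_dish, phoenix_head, brush, lacquer_can from where it was at the start of the episode below 0.02 m); the robot touches nothing.
It fails at once if a bystander is shoved, lifted or carried more than 20 mm (distance of any of blue_dish, phoenix_head, brush, lacquer_can from where it was at the start of the episode above 0.02 m).
It fails at once if the ring is gripped or forced (more than 30 N on it) (contact force between the fingers and pull_ring above 30 N).
It also fails if it takes over 54 s, if anything falls off the work surface, if the arm or the gripper's body presses on something with over 40 N, if the wrist force passes 120 N, or if a joint passes its speed limit or range.

ROBOT

A 6-joint arm with a two-finger parallel gripper is mounted at the origin on the work surface. World frame = base frame: x ahead of the robot, y to its left, z up, the work surface at z = 0. Lengths are in mm, angles in degrees, forces in N, time in s.
With the tool pointing down it reaches from about 300 to 850 mm from the base axis. Payload 4.2 kg.
Tool frame: the origin (TCP) lies at the very end of the fingers, on their centre line; the grasp point (between the pads) lies 19 mm behind it (env.grasp_offset is the distance from the TCP to the grasp point, in mm); z points along the fingers, y is the line along which they close (so a half turn about z gives the same grasp; the last joint's range is limited). The gripper opens to 91 mm and grips with 3 to 60 N. Pads are 32 mm wide; open, the fingers measure 118 mm over their backs; the gripper's body (76 mm by 178 mm) begins 60 mm behind the grasp point.
Start: joints at [-72.422, 18.312, 89.639, -0, 72.044, -1.146], TCP at [184.587, -544.583, 213.976] pointing down, gripper open.
Joint ranges: [-177.97, 177.97], [-48.28, 115.42], [12.27, 149.76], [-77.06, 257.06], [2.81, 150.46], [-146.56, 146.56]. Speed limits (degrees/s): [147.25, 147.25, 180, 180, 180, 180].

INTERFACE

Orientations are given as [roll, pitch, yaw] about the fixed x, y, z axes, in that order (R = Rz(yaw) Ry(pitch) Rx(roll)).
In Python, from workcell import env gives the robot as it stands. The module is installed in compiled form; this text tells all that it offers.
- The arm moves only by the tool send_rows, never from a script. Its argument "motion" is a list of rows, each an object of numbers: "tx", "ty", "tz": the shift along the tool's x, y, z in units of 500 mm (1.0 is 500 mm); "rx", "ry", "rz": the turn, a rotation vector about the tool's x, y, z in units of 30 degrees (1.0 is 30 degrees); "gripper": the closure, from -1 (fully open) to 1 (shut). In form: [{"tx": .., "ty": .., "tz": .., "rx": .., "ry": .., "rz": .., "gripper": ..}, ...]. A call has 1 to 12 rows; each row shifts and turns the commanded pose from where the row before left it, along the tool's axes as they then stand; what a row does not reach is not made up. A row lasts 1/8 s, in which the tool goes at most 62.5 mm and 10.7 degrees, less where a joint would pass 70% of its speed; a pose out of reach is approached as far as the arm can. A call with a number of a shift or a turn outside -1 to 1 is refused whole. A call with a gripper value outside its range is refused whole. The fingers move at their own pace and stop on an object; "grip_force" is the grip in N (left out, the last holds). Time passes only in rows, so rows that do not move let the fingers close. It gives the time, the measured TCP pose, the force, the opening and the grip force at its end, in the units of the state.
- env.state(): the state, without advancing time (a new reading comes with each control period).
- env.grab_frame(name): name is "scene" or "top" or "wrist"; returns a dict with "frame" (400x640x3 uint8, red, green, blue), "vertical_fov" (degrees; the focal length in pixels is half the picture's height over the tangent of half this angle, whatever the lens; pixels are square), "cx", "cy" (the principal point, pixels), "rvec" (rotation vector, rad) and "tvec" (3), from world to camera coordinates, as OpenCV has them; the wrist camera has in their place "T_tool_cam" (4x4, takes a point from camera to tool coordinates, whose origin is the TCP and whose axes are the flange's). Camera axes: x right, y down, z forward; pixel columns grow to the right and rows downward; lengths in mm; the calibration is good to about 2 mm. A picture is of the moment at which its call begins: read the wrist's pose just before it. There is no depth.
- env.job_done(): hands the job in; it is judged then, once.
The state is a dict: "time_s": time; "qpos": joint angles; "qvel": joint speeds; "effort": joint torques, N m; "ee_pos": TCP position; "ee_rot": TCP orientation; "force": force on the tool from outside, world axes, zero at the start; "torque": the same for the moment, N m; "gripper_width": finger opening in mm; "gripper_force": force on a finger pad.
Only numpy, scipy, OpenCV 4.12 (cv2) and the standard library are available. Lean on these libraries where they do the work, as an engineer would, in place of code of your own. Each camera call takes 0.05 s, during which the arm holds its last target. There are 200 camera calls.

## Working session

There is one attempt and no reset: what is moved stays moved. The work goes in short steps, Python scripts to look and compute and a tool call to move; the robot and the scene stay as the last step left them, time stands still between calls to the robot, and variables do not carry over. Pictures are saved under pics/ and viewed, at most 10 in all, crops included, and the job is handed in when it is done.

Besides the shell and the picture viewer there is one more tool, called after "Call:" as name([rows], argument=value, ...), one row to a line, values as JSON. send_rows: Moves the arm, as the interface text tells. Shifts and turns lie within -1 to 1; 1 stands for 500 mm of shift or 30 degrees of turn. Its arguments: {"type":"object","properties":{"motion":{"type":"array"},"grip_force":{"type":"number"}},"required":["motion"]}

```bash
mkdir -p pics
cat > h.py <<'E'
import numpy as np,cv2
from scipy.spatial.transform import Rotation as R
from workcell import env
def cam(n):
    st=env.state(); f=env.grab_frame(n); im=f["frame"]; F=im.shape[0]/2/np.tan(np.radians(f["vertical_fov"])/2)
    if n=="wrist":
        T=np.eye(4);T[:3,:3]=R.from_euler('xyz',st["ee_rot"],degrees=True).as_matrix();T[:3,3]=st["ee_pos"]
        W=T@np.array(f["T_tool_cam"])
    else:
        V=np.eye(4);V[:3,:3]=cv2.Rodrigues(np.array(f["rvec"],float))[0];V[:3,3]=np.ravel(f["tvec"]);W=np.linalg.inv(V)
    return dict(im=im,F=F,cx=f["cx"],cy=f["cy"],W=W)
def ray(c,u,v):
    d=c["W"][:3,:3]@np.array([(u-c["cx"])/c["F"],(v-c["cy"])/c["F"],1]);return c["W"][:3,3],d/np.linalg.norm(d)
def onz(c,u,v,z):
    o,d=ray(c,u,v);return o+d*(z-o[2])/d[2]
def tri(*rs):
    A=sum(np.eye(3)-np.outer(d,d) for o,d in rs);b=sum((np.eye(3)-np.outer(d,d))@o for o,d in rs);return np.linalg.solve(A,b)
def proj(c,p):
    q=np.linalg.inv(c["W"])@np.append(p,1);return q[0]/q[2]*c["F"]+c["cx"],q[1]/q[2]*c["F"]+c["cy"]
def save(n,im): cv2.imwrite("pics/"+n,cv2.cvtColor(im,cv2.COLOR_RGB2BGR))
E
python3 - <<'E'
from h import *
for n in("scene","top"):
    c=cam(n);save(n+".png",c["im"]);print(n,c["W"].round(2).tolist(),c["F"])
print(env.state())
E
```

```text
scene [[-0.87, 0.3, -0.38, 968.63], [0.48, 0.55, -0.68, 724.14], [-0.0, -0.78, -0.63, 752.57], [0.0, 0.0, 0.0, 1.0]] 463.98010396321143
top [[-0.03, -0.98, 0.2, 387.22], [-1.0, 0.03, -0.01, 27.44], [0.0, -0.2, -0.98, 1211.6], [0.0, 0.0, 0.0, 1.0]] 405.9099326890145
{'time_s': 0.1, 'qpos': array([-7.24224816e+01,  1.83480053e+01,  8.96982899e+01, -1.36246733e-03,
        7.20452694e+01, -1.14303182e+00]), 'qvel': array([-0.08095116, -0.2091793 , -0.14283311, -0.04237528,  0.05334381,
       -0.05936634]), 'effort': array([ 9.58324817e-04, -4.13328373e+01, -2.32508594e+01,  7.28659588e-02,
        4.22262400e-02, -4.56875625e-05]), 'ee_pos': array([ 184.43272834, -544.14328339,  213.21172375]), 'ee_rot': array([-1.79908428e+02, -5.31376444e-04,  1.87209708e+01]), 'force': array([0.28478015, 0.16855251, 0.43250743]), 'torque': array([ 0.03285474, -0.01935741,  0.0684539 ]), 'gripper_force': 0.0, 'gripper_width': 91.30503577181669}
```

View pics/top.png

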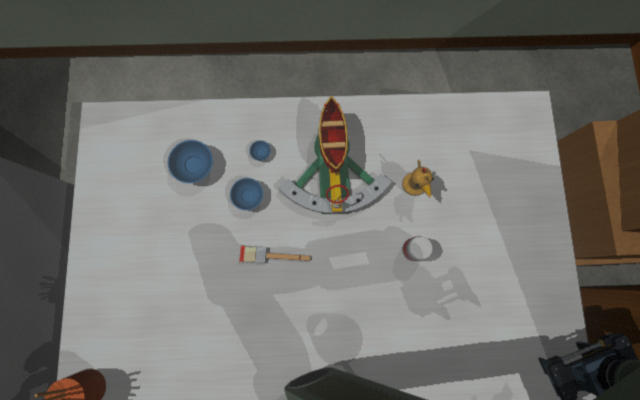

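View pics/scene.png

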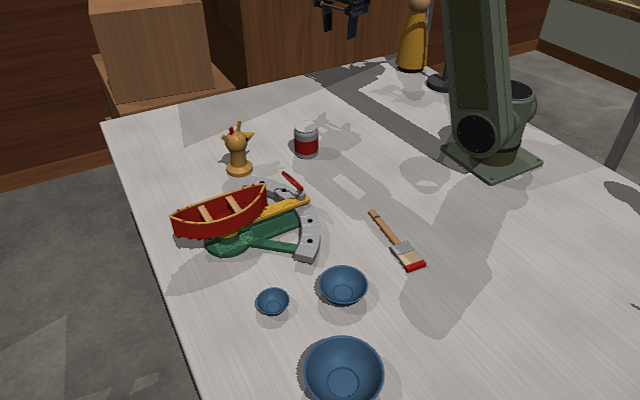

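The top view shows all three blue bowls to the left (+y), the middle-sized one at (247,194). So the swing is to +0.35. The arm and ring are near (338,195), with the prow near (337,172). In the scene view the ring is near (292,184).

Run:
```python
from h import *
a=cam("top");b=cam("scene")
A=cv2.resize(a["im"][85:225,265:405],(560,560),interpolation=cv2.INTER_CUBIC)[:, :]
B=cv2.resize(b["im"][160:270,160:330],None,fx=3.2,fy=3.2,interpolation=cv2.INTER_CUBIC)
A=cv2.resize(A,(400,400));B=cv2.resize(b["im"][165:225,245:325],(400,300),interpolation=cv2.INTER_CUBIC);B=np.vstack([B,np.zeros((100,400,3),np.uint8)])
save("crop.png",np.hstack([A,B]))
# dark holes on plate
hsv=cv2.cvtColor(a["im"],cv2.COLOR_RGB2HSV)
m=((hsv[...,2]<45)).astype(np.uint8);m[:170]=0;m[218:]=0;m[:,:275]=0;m[:,398:]=0
n,l,s,ce=cv2.connectedComponentsWithStats(m)
for i in range(1,n): print(s[i],ce[i].round(1),onz(a,*ce[i],30).round(1))
bl=((hsv[...,0]>95)&(hsv[...,0]<125)&(hsv[...,1]>90)).astype(np.uint8)
n,l,s,ce=cv2.connectedComponentsWithStats(bl)
for i in range(1,n):
    if s[i,4]>100: print('blue',s[i],onz(a,*ce[i],20).round(1))
```

```text
[358 200   1   1   1] [358. 200.] [ 599.4 -112.5   30. ]
blue [ 176  141   36   42 1132] [735.8 379.   20. ]
blue [253 142  17  18 233] [764.  174.6  20. ]
blue [235 179  28  31 624] [629.9 211.5  20. ]
```

View pics/crop.png

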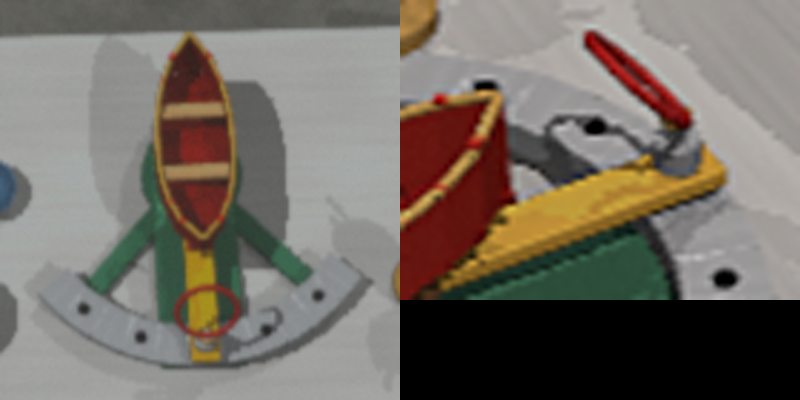

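The crop shows four free holes, at about (84,308), (140,337), (267,330) and (318,295). The ring ellipse is centred at (207,311), and the prow tip is near (205,240). In the scene crop the ring top is at (590,38) and its foot at (685,120).

```bash
cat > fit.py <<'E'
from h import *
from scipy.optimize import least_squares
a=cam("top");b=cam("scene")
s=140/400
H=np.array([onz(a,265+x*s-.3,85+y*s-.3,30)[:2] for x,y in[(84,308),(140,337),(267,330),(318,295)]])
ang=[.7,.35,-.35,-.7]
# hole at arm angle t: pivot - 190*(x axis rotated): ring end to +y when positive => direction -x rotated by -t
def pos(p,t,r): 
    w=p[2]-t; return np.array([p[0]-r*np.cos(w),p[1]-r*np.sin(w)])
f=least_squares(lambda p:np.ravel([pos(p,t,190)-h for t,h in zip(ang,H)]),[800,0,0])
p=f.x;print("pivot",p[:2],"yaw",np.degrees(p[2]),"res",f.fun.round(1))
def red(c,box):
    x0,y0,x1,y1=box;h=cv2.cvtColor(c["im"],cv2.COLOR_RGB2HSV)[y0:y1,x0:x1]
    return ((h[...,0]<8)|(h[...,0]>172))&(h[...,1]>120)
m=red(a,(322,182,354,206));v,u=np.nonzero(m);u=u+322;v=v+182
print("top red box",u.min(),u.max(),v.min(),v.max())
ct=((u.min()+u.max())/2,(v.min()+v.max())/2)
rc=tri(ray(a,*ct),ray(b,292.5,181));rt=tri(ray(a,ct[0],v.min()+.7),ray(b,283,173))
print("ring z106",onz(a,*ct,106),"tri",rc,"top tri",rt)
print("ring from pivot",pos(p,0,171),"top",pos(p,0,152),"target",pos(p,.35,171))
E
python3 fit.py
```

```text
pivot [775.79556585 -42.01737473] yaw 1.5951258924149847 res [-0.4  0.2  0.3 -0.6  0.4  0.8 -0.4 -0.4]
top red box 326 348 185 202
ring z106 [605.78046936 -46.11338238 106.        ] tri [605.28051709 -45.74433346 105.40392573] top tri [624.15595268 -46.55894295 133.56135652]
ring from pivot [604.86183063 -46.77743377] top [623.85446787 -46.24853832] target [613.59286547  12.12395873]
```

```bash
cat >> h.py <<'E'
def Rt(psi,sl=42.5):
    psi,sl=np.radians([psi,sl]);z=np.array([np.cos(sl)*np.cos(psi),np.cos(sl)*np.sin(psi),-np.sin(sl)]);y=np.array([np.sin(psi),-np.cos(psi),0]);return np.c_[np.cross(y,z),y,z]
def plan(pos,Rg):
    st=env.state();R0=R.from_euler('xyz',st["ee_rot"],degrees=True).as_matrix();d=np.array(pos)-st["ee_pos"]
    rv=np.degrees(R.from_matrix(R0.T@Rg).as_rotvec())
    print("rot units",(rv/30).round(4),"| shift units in current axes",(R0.T@d/500).round(4),"in goal axes",(Rg.T@d/500).round(4),"mm",d.round(1))
E
python3 - <<'E'
from h import *
print(env.grab_frame("wrist")["T_tool_cam"])
G=Rt(-8.4); rc=np.array([605,-46.5,106]); print(rc-150*G[:,2]); plan(rc-150*G[:,2]+[0,0,60],G)
E
```

```text
[[-7.46175715e-04 -9.71283007e-01 -2.37925961e-01  6.73275521e+01]
 [ 9.99999716e-01 -7.49805889e-04 -7.52409869e-05 -8.71842084e-01]
 [-1.05317994e-04 -2.37925949e-01  9.71283291e-01 -1.71007391e+02]
 [ 0.00000000e+00  0.00000000e+00  0.00000000e+00  1.00000000e+00]]
[495.59478935 -30.34444406 207.33853114]
rot units [-0.3752  1.5531  0.8511] | shift units in current axes [ 0.9193 -0.7742 -0.1068] in goal axes [ 0.3933 -1.1081  0.2706] mm [311.1 514.1  53.6]
```

Call:
send_rows([
  {"tz": -0.12,"gripper": 1},
  {"rx": -0.0625,"ry": 0.259,"rz": 0.142,"gripper": 1},
  {"rx": -0.0625,"ry": 0.259,"rz": 0.142,"gripper": 1},
  {"rx": -0.0625,"ry": 0.259,"rz": 0.142,"gripper": 1},
  {"rx": -0.0625,"ry": 0.259,"rz": 0.142,"gripper": 1},
  {"rx": -0.0625,"ry": 0.259,"rz": 0.142,"gripper": 1},
  {"rx": -0.0625,"ry": 0.259,"rz": 0.142,"gripper": 1},
  {"gripper": 1},
])

```text
invalid input at $.motion[0]: expected keys tx, ty, tz, rx, ry, rz, gripper
```

Run:
```python
from h import *
G=Rt(-8.4); rc=np.array([605,-46.5,106]); plan(rc-150*G[:,2]+[0,0,60],G);s=env.state();print(s["ee_pos"],s["qpos"],s["gripper_width"],s["force"])
```

```text
rot units [-0.3752  1.5531  0.8511] | shift units in current axes [ 0.9193 -0.7742 -0.1068] in goal axes [ 0.3933 -1.1081  0.2706] mm [311.1 514.1  53.6]
[ 184.54429685 -544.47807063  213.78727436] [-7.24226893e+01  1.83207710e+01  8.96536826e+01 -4.57652060e-05
  7.20440342e+01 -1.14749725e+00] 91.31447872188262 [ 0.60130815  1.02518199 -0.01807576]
```

Call:
send_rows([
  {"tx": 0,"ty": 0,"tz": -0.12,"rx": 0,"ry": 0,"rz": 0,"gripper": 1},
  {"tx": 0,"ty": 0,"tz": 0,"rx": -0.0625,"ry": 0.259,"rz": 0.142,"gripper": 1},
  {"tx": 0,"ty": 0,"tz": 0,"rx": -0.0625,"ry": 0.259,"rz": 0.142,"gripper": 1},
  {"tx": 0,"ty": 0,"tz": 0,"rx": -0.0625,"ry": 0.259,"rz": 0.142,"gripper": 1},
  {"tx": 0,"ty": 0,"tz": 0,"rx": -0.0625,"ry": 0.259,"rz": 0.142,"gripper": 1},
  {"tx": 0,"ty": 0,"tz": 0,"rx": -0.0625,"ry": 0.259,"rz": 0.142,"gripper": 1},
  {"tx": 0,"ty": 0,"tz": 0,"rx": -0.0625,"ry": 0.259,"rz": 0.142,"gripper": 1},
  {"tx": 0,"ty": 0,"tz": 0,"rx": 0,"ry": 0,"rz": 0,"gripper": 1},
])

```text
time_s: 1.35
ee_pos: [183.1, -543.7, 272.1]
ee_rot: [-179.6, -47.4, -8.8]
force: [-0.4, 0.5, 0.0]
gripper_width: 14.2
gripper_force: 0.0
```

Run:
```python
from h import *
G=Rt(-8.4); rc=np.array([605,-46.5,106]); plan(rc-150*G[:,2]+[0,0,60],G);s=env.state();print(s["ee_pos"],s["qpos"],s["gripper_width"],s["force"])
```

```text
rot units [-0.0019  0.0019 -0.0093] | shift units in current axes [ 0.3043 -1.1081  0.3525] in goal axes [ 0.3093 -1.1069  0.3517] mm [312.5 513.3  -4.8]
[ 183.10173792 -543.66008786  272.11878197] [-98.19735999  14.89536892 102.31318903  50.79971508  71.90086535
 -20.33492174] 14.20992391932395 [-0.41361504  0.4853483   0.02861989]
```

Call:
send_rows([
  {"tx": 0.0257,"ty": -0.0922,"tz": 0.0293,"rx": 0,"ry": 0,"rz": 0,"gripper": 1},
  {"tx": 0.0257,"ty": -0.0922,"tz": 0.0293,"rx": 0,"ry": 0,"rz": 0,"gripper": 1},
  {"tx": 0.0257,"ty": -0.0922,"tz": 0.0293,"rx": 0,"ry": 0,"rz": 0,"gripper": 1},
  {"tx": 0.0257,"ty": -0.0922,"tz": 0.0293,"rx": 0,"ry": 0,"rz": 0,"gripper": 1},
  {"tx": 0.0257,"ty": -0.0922,"tz": 0.0293,"rx": 0,"ry": 0,"rz": 0,"gripper": 1},
  {"tx": 0.0257,"ty": -0.0922,"tz": 0.0293,"rx": 0,"ry": 0,"rz": 0,"gripper": 1},
  {"tx": 0.0257,"ty": -0.0922,"tz": 0.0293,"rx": 0,"ry": 0,"rz": 0,"gripper": 1},
  {"tx": 0.0257,"ty": -0.0922,"tz": 0.0293,"rx": 0,"ry": 0,"rz": 0,"gripper": 1},
  {"tx": 0.0257,"ty": -0.0922,"tz": 0.0293,"rx": 0,"ry": 0,"rz": 0,"gripper": 1},
  {"tx": 0.0257,"ty": -0.0922,"tz": 0.0293,"rx": 0,"ry": 0,"rz": 0,"gripper": 1},
  {"tx": 0.0257,"ty": -0.0922,"tz": 0.0293,"rx": 0,"ry": 0,"rz": 0,"gripper": 1},
  {"tx": 0.0257,"ty": -0.0922,"tz": 0.0293,"rx": 0,"ry": 0,"rz": 0,"gripper": 1},
])

```text
time_s: 2.85
ee_pos: [460.3, -88.5, 263.2]
ee_rot: [179.5, -45.8, -8.5]
force: [0.1, -0.9, -0.5]
gripper_width: 0.0
gripper_force: 0.0
```

Run:
```python
from h import *
G=Rt(-8.4); rc=np.array([605,-46.5,106]); plan(rc-90*G[:,2],G);s=env.state();print(s["ee_pos"],s["qpos"],s["gripper_width"],s["force"])
c=cam("wrist");im=c["im"].copy();print(proj(c,rc),proj(c,rc+[19,0,23]),proj(c,rc-[19,0,23]))
for p in (rc,rc+[19,.5,23],rc-[19,.5,23]): cv2.drawMarker(im,tuple(int(round(x)) for x in proj(c,p)),(0,255,0),0,8)
save("w1.png",im)
```

```text
rot units [ 0.0165  0.0581 -0.0012] | shift units in current axes [-0.0396 -0.1274  0.2347] in goal axes [-0.0467 -0.1254  0.2345] mm [ 79.1  51.7 -96.4]
[460.28800976 -88.51010524 263.20409255] [-15.65839437 -12.31892613 130.81269003  16.67114344  16.59809007
  68.95560386] 0.009586755513471566 [ 0.11817871 -0.94943584 -0.54232595]
(np.float64(264.31917948067354), np.float64(192.11157532174653)) (np.float64(260.66040688597496), np.float64(168.34642951207914)) (np.float64(267.80143141457427), np.float64(214.73015103619704))
```

View pics/w1.png

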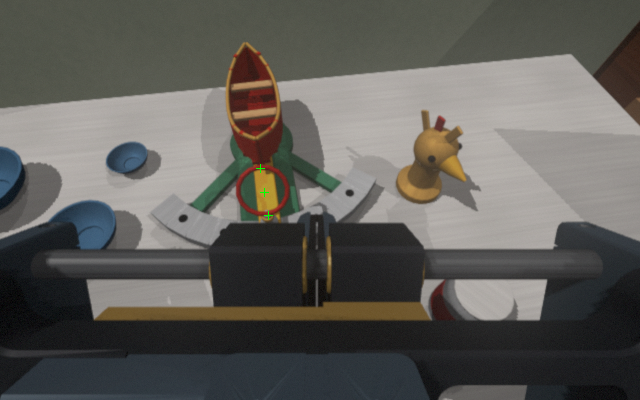

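The wrist view shows the predicted ring points (marked at (264,192), (261,168) and (268,215)) lying on the red ring. The closed fingertips are at about (316,215).

Call:
send_rows([
  {"tx": 0,"ty": 0,"tz": 0,"rx": 0.0165,"ry": 0.058,"rz": 0,"gripper": 1},
  {"tx": -0.0078,"ty": -0.0209,"tz": 0.0391,"rx": 0,"ry": 0,"rz": 0,"gripper": 1},
  {"tx": -0.0078,"ty": -0.0209,"tz": 0.0391,"rx": 0,"ry": 0,"rz": 0,"gripper": 1},
  {"tx": -0.0078,"ty": -0.0209,"tz": 0.0391,"rx": 0,"ry": 0,"rz": 0,"gripper": 1},
  {"tx": -0.0078,"ty": -0.0209,"tz": 0.0391,"rx": 0,"ry": 0,"rz": 0,"gripper": 1},
  {"tx": -0.0078,"ty": -0.0209,"tz": 0.0391,"rx": 0,"ry": 0,"rz": 0,"gripper": 1},
  {"tx": -0.0078,"ty": -0.0209,"tz": 0.0391,"rx": 0,"ry": 0,"rz": 0,"gripper": 1},
  {"tx": 0,"ty": 0,"tz": 0,"rx": 0,"ry": 0,"rz": 0,"gripper": 1},
])

```text
time_s: 3.9
ee_pos: [512.5, -55.9, 203.3]
ee_rot: [179.8, -46.1, -8.5]
force: [-0.2, 0.6, -0.4]
gripper_width: 0.4
gripper_force: 0.0
```

Run:
```python
from h import *
G=Rt(-8.4); rc=np.array([605,-46.5,106]); plan(rc-40*G[:,2],G);plan(rc+30*G[:,2],G);s=env.state();print(s["ee_pos"],s["qpos"],s["force"])
c=cam("wrist");im=c["im"].copy()
for p in (rc,rc+[19,.5,23],rc-[19,.5,23],s["ee_pos"]): cv2.drawMarker(im,tuple(int(round(x)) for x in proj(c,p)),(0,255,0),0,8)
save("w2.png",im)
```

```text
rot units [ 0.0083  0.047  -0.0029] | shift units in current axes [-0.0172 -0.0463  0.1847] in goal axes [-0.0217 -0.0456  0.1845] mm [ 63.3  13.7 -70.3]
rot units [ 0.0083  0.047  -0.0029] | shift units in current axes [-0.0138 -0.047   0.3247] in goal axes [-0.0217 -0.0456  0.3245] mm [ 114.4    6.1 -117.6]
[512.48149686 -55.86578296 203.33600776] [ -6.39913322  -2.06426831 133.64273129 -35.67899537   2.8985177
 127.12101849] [-0.16385044  0.56375384 -0.36034275]
```

View pics/w2.png

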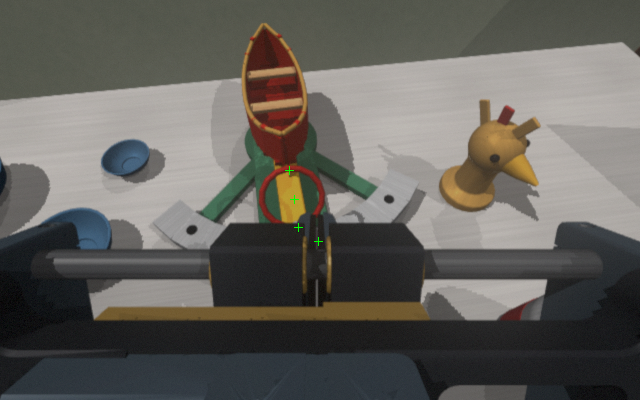

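The predicted ring points still lie on the ring. But q5 is 2.9, close to its 2.81 limit, because the tool is lined up with the forearm. I'll fit a small kinematic model to the recorded poses and choose a better finger direction.

```bash
cat > kin.py <<'E'
from h import *
from scipy.optimize import least_squares
D=[([-72.4227,18.3207,89.6537,0,72.044,-1.1475],[184.544,-544.478,213.787],[-179.908,0,18.721]),
([-98.19736,14.89537,102.31319,50.79972,71.90087,-20.33492],[183.1017,-543.6601,272.1188],[-179.6,-47.4,-8.8]),
([-15.65839,-12.31893,130.81269,16.67114,16.59809,68.9556],[460.288,-88.5101,263.204],[179.5,-45.8,-8.5]),
([-6.39913,-2.06427,133.64273,-35.679,2.89852,127.12102],[512.4815,-55.8658,203.336],[179.8,-46.1,-8.5])]
def z_of(q,s4=1):
    return (R.from_euler('z',q[0],degrees=True)*R.from_euler('y',q[1]+q[2],degrees=True)*R.from_euler('z',s4*q[3],degrees=True)*R.from_euler('y',q[4],degrees=True)).as_matrix()[:,2]
def wc(P,q):
    h,a,L2,L3,d,Lt=P;q1,q2,q3=np.radians(q[:3]);s=q2+q3
    r=a+L2*np.sin(q2)+L3*np.sin(s)+d*np.cos(s);z=h+L2*np.cos(q2)+L3*np.cos(s)-d*np.sin(s)
    return np.array([r*np.cos(q1),r*np.sin(q1),z])
f=least_squares(lambda P:np.r_[np.ravel([wc(P,q)+P[5]*z_of(q)-x for q,x,_ in D]),(P-[300,0,400,400,0,200])*.003],[300,0,400,400,0,200])
P=f.x
def ik(pos,zt,q0):
    w=np.array(pos)-P[5]*zt
    a=np.degrees(np.arctan2(w[1],w[0]))
    g=least_squares(lambda x:wc(P,[a,*x])-w,q0[1:3]);q2,q3=g.x
    v=(R.from_euler('z',a,degrees=True)*R.from_euler('y',q2+q3,degrees=True)).inv().apply(zt)
    return np.array([a,q2,q3,np.degrees(np.arctan2(v[1],v[0])),np.degrees(np.arccos(v[2]))]),np.linalg.norm(g.fun)
E
python3 - <<'E'
from kin import *
for q,x,e in D:print(z_of(q).round(3),R.from_euler('xyz',e,degrees=True).as_matrix()[:,2].round(3))
print(P.round(1),f.fun.round(1))
rc=np.array([605,-46.5,106]);rg=np.array([613.6,12.1,106])
for psi in(-8.4,8,12):
  for sl in(42.5,48,53):
    z=Rt(psi,sl)[:,2]
    print(psi,sl,[ik(p,z,D[3][0])[0].round(0).astype(int).tolist() for p in(rc-90*z,rc+25*z,rc+25*z+[0,0,25],rg+25*z+[0,0,25])])
E
```

```text
[-0.  0. -1.] [-0.001  0.002 -1.   ]
[ 0.729 -0.107 -0.676] [ 0.728 -0.106 -0.677]
[ 0.707 -0.113 -0.698] [ 0.708 -0.115 -0.697]
[ 0.712 -0.11  -0.694] [ 0.712 -0.11  -0.693]
[143.9 -20.2 611.4 434.1  28.6 350.9] [-10.6  -4.6  -1.4  -0.1   1.5   1.5  -3.   -9.8   1.1  -0.8 -11.9  -1.2
  -0.5  -0.1   0.6   0.1   0.1   0.5]
-8.4 42.5 [[0, 4, 136, -137, 9], [-2, 19, 132, -165, 19], [-2, 17, 130, -161, 15], [7, 17, 129, -137, 17]]
-8.4 48 [[-1, 4, 130, -49, 7], [-2, 18, 128, -152, 9], [-2, 16, 126, -132, 6], [6, 16, 125, -104, 10]]
-8.4 53 [[-1, 4, 125, -17, 15], [-2, 18, 124, -73, 4], [-2, 15, 123, -35, 6], [6, 16, 121, -54, 10]]
8 42.5 [[-18, 5, 134, 102, 19], [-12, 20, 131, 137, 22], [-12, 17, 129, 128, 19], [-3, 17, 129, 148, 16]]
8 48 [[-16, 5, 129, 67, 17], [-11, 19, 127, 115, 14], [-11, 16, 126, 99, 13], [-3, 16, 125, 113, 8]]
8 53 [[-14, 5, 124, 40, 20], [-10, 18, 124, 76, 11], [-10, 16, 122, 59, 13], [-2, 16, 122, 47, 8]]
12 42.5 [[-22, 6, 133, 93, 24], [-15, 20, 130, 126, 24], [-15, 17, 129, 117, 22], [-6, 17, 129, 133, 18]]
12 48 [[-19, 6, 128, 67, 22], [-13, 19, 126, 105, 17], [-13, 17, 125, 92, 17], [-5, 16, 125, 101, 11]]
12 53 [[-16, 6, 123, 45, 24], [-12, 19, 123, 75, 15], [-12, 16, 121, 62, 16], [-4, 16, 121, 56, 11]]
```

Call:
send_rows([
  {"tx": 0,"ty": 0,"tz": 0,"rx": 0,"ry": -0.2,"rz": 0,"gripper": 1},
  {"tx": 0,"ty": 0,"tz": 0,"rx": 0,"ry": -0.2,"rz": 0,"gripper": 1},
  {"tx": 0,"ty": 0,"tz": 0,"rx": 0,"ry": 0,"rz": 0,"gripper": 1},
  {"tx": 0,"ty": 0,"tz": 0,"rx": 0,"ry": 0,"rz": 0,"gripper": 1},
])

```text
time_s: 4.45
ee_pos: [510.9, -63.8, 202.2]
ee_rot: [178.9, -37.1, -9.1]
force: [-0.4, 0.6, -0.8]
gripper_width: 0.1
gripper_force: 0.0
```

Run:
```python
from kin import *
s=env.state();print(s["qpos"],s["ee_pos"],s["ee_rot"])
rc=np.array([605,-46.5,106]);G=Rt(10,52)
plan(s["ee_pos"],G); G2=Rt(10);p=rc-90*G2[:,2];plan(p,G2);print(p,ik(p,G[:,2],s["qpos"]),ik(p,G2[:,2],s["qpos"]))
a=R.from_matrix(G.T@G2).as_rotvec(degrees=True)/30;print(a,G2.T@(p-s["ee_pos"])/500)
```

```text
[ -6.78341043  -1.19804495 126.57351949  -8.15566002  17.79414765
  99.58624341] [510.8969255  -63.84422635 202.18588682] [178.88447206 -37.05620091  -9.05687494]
rot units [ 0.4239  0.0361 -0.5036] | shift units in current axes [0. 0. 0.] in goal axes [0. 0. 0.] mm [0. 0. 0.]
rot units [ 0.4648  0.3496 -0.4674] | shift units in current axes [ 0.0012 -0.0223  0.0892] in goal axes [-0.0125 -0.0015  0.0911] mm [ 28.8   5.8 -35.4]
[539.65312063 -58.02241794 166.80311869] (array([-16.2894647 ,   5.18019773, 126.42251973,  50.75455983,
        20.61573481]), np.float64(2.4490543551698474e-13)) (array([-19.86640659,   5.87199428, 133.55878067,  97.18576582,
        21.71903377]), np.float64(3.131551357191556e-12))
[ 4.74545287e-18  3.16666667e-01 -1.86703063e-18] [-0.01254334 -0.0014798   0.09105759]
```

Call:
send_rows([
  {"tx": 0,"ty": 0,"tz": 0,"rx": 0.106,"ry": 0.009,"rz": -0.126,"gripper": 1},
  {"tx": 0,"ty": 0,"tz": 0,"rx": 0.106,"ry": 0.009,"rz": -0.126,"gripper": 1},
  {"tx": 0,"ty": 0,"tz": 0,"rx": 0.106,"ry": 0.009,"rz": -0.126,"gripper": 1},
  {"tx": 0,"ty": 0,"tz": 0,"rx": 0.106,"ry": 0.009,"rz": -0.126,"gripper": 1},
  {"tx": 0,"ty": 0,"tz": 0,"rx": 0,"ry": 0.08,"rz": 0,"gripper": 1},
  {"tx": 0,"ty": 0,"tz": 0,"rx": 0,"ry": 0.08,"rz": 0,"gripper": 1},
  {"tx": 0,"ty": 0,"tz": 0,"rx": 0,"ry": 0.08,"rz": 0,"gripper": 1},
  {"tx": 0,"ty": 0,"tz": 0,"rx": 0,"ry": 0.077,"rz": 0,"gripper": 1},
  {"tx": 0,"ty": 0,"tz": 0,"rx": 0,"ry": 0,"rz": 0,"gripper": 1},
])

```text
time_s: 5.58
ee_pos: [507.5, -63.6, 198.5]
ee_rot: [-179.9, -46.5, 5.8]
force: [0.1, -0.8, -0.6]
gripper_width: 0.7
gripper_force: 0.0
```

Run:
```python
from kin import *
s=env.state();print(s["qpos"],s["ee_pos"],s["ee_rot"])
rc=np.array([605,-46.5,106]);G2=Rt(10)
for k in(-70,25):plan(rc+k*G2[:,2],G2)
```

```text
[-20.86576713  -0.83088797 133.73096865  78.89043033  19.47306612
  -7.35897763] [507.49653397 -63.63256247 198.49997721] [-179.91609459  -46.46175291    5.84227045]
rot units [ 0.0985  0.0345 -0.0946] | shift units in current axes [-0.0004 -0.0066  0.1308] in goal axes [-2.60e-03  1.00e-04  1.31e-01] mm [ 46.7   8.2 -45.2]
rot units [ 0.0985  0.0345 -0.0946] | shift units in current axes [ 0.0028 -0.0164  0.3205] in goal axes [-2.60e-03  1.00e-04  3.21e-01] mm [ 115.7   20.3 -109.4]
```

Call:
send_rows([
  {"tx": 0,"ty": 0,"tz": 0,"rx": 0.05,"ry": 0.018,"rz": -0.048,"gripper": 1},
  {"tx": 0,"ty": 0,"tz": 0,"rx": 0.05,"ry": 0.018,"rz": -0.048,"gripper": 1},
  {"tx": -0.0026,"ty": 0,"tz": 0.055,"rx": 0,"ry": 0,"rz": 0,"gripper": 1},
  {"tx": 0,"ty": 0,"tz": 0.055,"rx": 0,"ry": 0,"rz": 0,"gripper": 1},
  {"tx": 0,"ty": 0,"tz": 0.055,"rx": 0,"ry": 0,"rz": 0,"gripper": 1},
  {"tx": 0,"ty": 0,"tz": 0.05,"rx": 0,"ry": 0,"rz": 0,"gripper": 1},
  {"tx": 0,"ty": 0,"tz": 0,"rx": 0,"ry": 0,"rz": 0,"gripper": 1},
  {"tx": 0,"ty": 0,"tz": 0,"rx": 0,"ry": 0,"rz": 0,"gripper": 1},
])

```text
time_s: 6.58
ee_pos: [586.5, -49.7, 127.3]
ee_rot: [179.9, -47.7, 10.3]
force: [0.5, 0.2, 0.0]
gripper_width: 0.6
gripper_force: 0.0
```

Run:
```python
from kin import *
s=env.state();print(s["qpos"],s["ee_pos"],s["ee_rot"])
rc=np.array([605,-46.5,106]);G2=Rt(10)
plan(rc+25*G2[:,2],G2)
c=cam("wrist");im=c["im"].copy()
for p in (rc,rc+[19,.5,23],rc-[19,.5,23],s["ee_pos"]): cv2.drawMarker(im,tuple(int(round(x)) for x in proj(c,p)),(0,255,0),0,8)
save("w3.png",im)
```

```text
[-17.12905934  14.11130651 132.24382487 117.29926465  22.40825292
 -48.3991725 ] [586.49119705 -49.73829674 127.3120925 ] [179.87279376 -47.71931433  10.29147548]
rot units [-0.0029 -0.0073  0.0065] | shift units in current axes [-0.0064  0.0002  0.1065] in goal axes [-0.006   0.      0.1065] mm [ 36.7   6.4 -38.2]
```

View pics/w3.png

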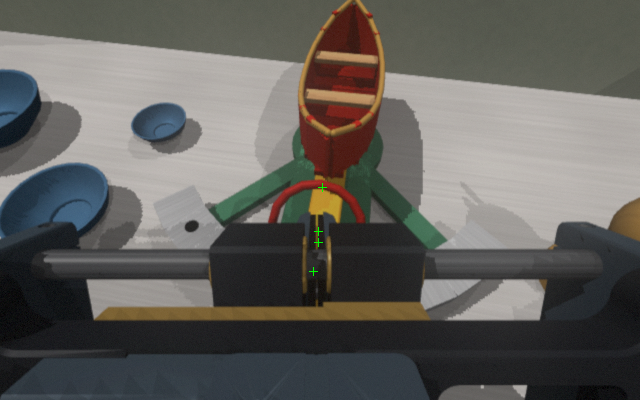

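The ring's top bar is at (320,184), centred on the finger line, and the fingertips at (316,220) point into its opening. Inserting now.

Call:
send_rows([
  {"tx": -0.006,"ty": 0,"tz": 0.03,"rx": 0,"ry": 0,"rz": 0,"gripper": 1},
  {"tx": 0,"ty": 0,"tz": 0.03,"rx": 0,"ry": 0,"rz": 0,"gripper": 1},
  {"tx": 0,"ty": 0,"tz": 0.03,"rx": 0,"ry": 0,"rz": 0,"gripper": 1},
  {"tx": 0,"ty": 0,"tz": 0.018,"rx": 0,"ry": 0,"rz": 0,"gripper": 1},
  {"tx": 0,"ty": 0,"tz": 0,"rx": 0,"ry": 0,"rz": 0,"gripper": 1},
  {"tx": 0,"ty": 0,"tz": 0,"rx": 0,"ry": 0,"rz": 0,"gripper": 1},
])

```text
time_s: 7.38
ee_pos: [624.2, -43.4, 89.1]
ee_rot: [179.9, -47.8, 10.3]
force: [0.6, -0.6, 0.7]
gripper_width: 0.6
gripper_force: 0.0
```

Run:
```python
from kin import *
s=env.state();print(s["qpos"],s["ee_pos"],s["ee_rot"],s["force"])
rc=np.array([605,-46.5,106]);G2=Rt(10)
plan(rc+27*G2[:,2]+[0,0,10],G2);plan(s["ee_pos"]+[0,0,10],G2)
```

```text
[-14.58529458  20.96290732 130.46282272 131.11423522  24.21382065
 -61.01430419] [624.1623808  -43.35416384  89.12349123] [179.85771517 -47.78280734  10.26658697] [ 0.6186729  -0.57441668  0.66960909]
rot units [-0.0018 -0.0094  0.006 ] | shift units in current axes [ 0.0134 -0.0004 -0.0109] in goal axes [ 0.0134 -0.0005 -0.0109] mm [0.4 0.3 8.6]
rot units [-0.0018 -0.0094  0.006 ] | shift units in current axes [ 0.0148  0.     -0.0134] in goal axes [ 0.0147  0.     -0.0135] mm [ 0.  0. 10.]
```

Call:
send_rows([
  {"tx": 0.0074,"ty": 0,"tz": -0.0067,"rx": 0,"ry": 0,"rz": 0,"gripper": 1},
  {"tx": 0.0074,"ty": 0,"tz": -0.0067,"rx": 0,"ry": 0,"rz": 0,"gripper": 1},
  {"tx": 0.0044,"ty": 0,"tz": -0.004,"rx": 0,"ry": 0,"rz": 0,"gripper": 1},
  {"tx": 0,"ty": 0,"tz": 0,"rx": 0,"ry": 0,"rz": 0,"gripper": 1},
  {"tx": 0,"ty": 0,"tz": 0,"rx": 0,"ry": 0,"rz": 0,"gripper": 1},
])

```text
time_s: 8.0
ee_pos: [623.6, -43.3, 100.8]
ee_rot: [179.9, -47.6, 10.2]
force: [-3.6, 0.6, -3.1]
gripper_width: 0.3
gripper_force: 2.0
```

Call:
send_rows([
  {"tx": 0.0044,"ty": 0,"tz": -0.004,"rx": 0,"ry": 0,"rz": 0,"gripper": 1},
  {"tx": 0.0044,"ty": 0,"tz": -0.004,"rx": 0,"ry": 0,"rz": 0,"gripper": 1},
  {"tx": 0,"ty": 0,"tz": 0,"rx": 0,"ry": 0,"rz": 0,"gripper": 1},
  {"tx": 0,"ty": 0,"tz": 0,"rx": 0,"ry": 0,"rz": 0,"gripper": 1},
])

```text
time_s: 8.5
ee_pos: [623.8, -43.3, 107.0]
ee_rot: [179.9, -47.7, 10.2]
force: [-4.5, 1.0, -4.9]
gripper_width: 0.1
gripper_force: 3.2
```

Call:
send_rows([
  {"tx": 0.0044,"ty": 0,"tz": -0.004,"rx": 0,"ry": 0,"rz": 0,"gripper": 1},
  {"tx": 0.0044,"ty": 0,"tz": -0.004,"rx": 0,"ry": 0,"rz": 0,"gripper": 1},
  {"tx": 0.003,"ty": 0,"tz": -0.0027,"rx": 0,"ry": 0,"rz": 0,"gripper": 1},
  {"tx": 0,"ty": 0,"tz": 0,"rx": 0,"ry": 0,"rz": 0,"gripper": 1},
  {"tx": 0,"ty": 0,"tz": 0,"rx": 0,"ry": 0,"rz": 0,"gripper": 1},
])

```text
time_s: 9.12
ee_pos: [623.9, -43.3, 115.2]
ee_rot: [179.9, -47.7, 10.3]
force: [-5.6, -1.1, -5.6]
gripper_width: 0.4
gripper_force: 3.8
```

Run:
```python
from kin import *
s=env.state();print(s["qpos"],s["ee_pos"],s["force"])
a=cam("top");b=cam("scene");w=cam("wrist")
rt=np.array([624,-46.2,129.])
for c,n in((b,"scene"),):
    print(n,[proj(c,rt+[0,0,h]) for h in(0,10,20)])
A=cv2.resize(b["im"][130:210,245:345],(400,320),interpolation=cv2.INTER_CUBIC)
B=cv2.resize(w["im"][130:290,220:420],(400,320),interpolation=cv2.INTER_CUBIC)
save("lift.png",np.hstack([A,B]))
print("wrist",[proj(w,rt+[0,0,h]) for h in(0,10,20)])
```

```text
[-14.56509028  17.85122502 128.88001478 122.02110473  21.32549366
 -51.15660553] [623.90204693 -43.29368897 115.20070108] [-5.63840736 -1.07531888 -5.61994533]
scene [(np.float64(284.3342460973643), np.float64(174.93781577256487)), (np.float64(284.1415585325527), np.float64(171.35052721885052)), (np.float64(283.9465309841662), np.float64(167.71967489752805))]
wrist [(np.float64(323.42986365285356), np.float64(231.21285201609396)), (np.float64(323.82686217087485), np.float64(221.92896047805655)), (np.float64(324.26682698462446), np.float64(211.6402933269508))]
```

View pics/lift.png

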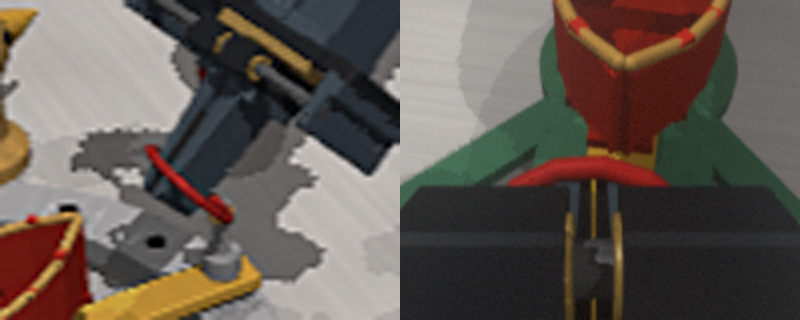

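The scene crop shows the ring top at about (150,150), i.e. (282,167) in the full picture, and the pin drawn out with its stem visible. That is 13–17 mm of lift, so the pin is clear. Swinging now.

```bash
cat > sw.py <<'E'
from kin import *
import sys
T0,T1,n,dyaw=[float(x) for x in sys.argv[1:5]];n=int(n)
s=env.state();p0=np.array(s["ee_pos"]);R0=R.from_euler('xyz',s["ee_rot"],degrees=True)
pv=np.array([775.8,-42.0,0])
poses=[(p0,R0)]
for k in range(1,n+1):
    t=(T1-T0)*k/n
    poses.append((pv+R.from_euler('z',-t).apply(p0-pv),R.from_euler('z',dyaw*k/n,degrees=True)*R0))
for (a,A),(b,B) in zip(poses,poses[1:]):
    print((A.inv().apply(b-a)/500).round(4).tolist(),((A.inv()*B).as_rotvec(degrees=True)/30).round(4).tolist())
print(poses[-1][0],ik(poses[-1][0],poses[-1][1].as_matrix()[:,2],s["qpos"])[0].round(1))
E
python3 sw.py 0 .35 8 -6
```

```text
[0.0017, -0.013, 0.0019] [-0.0185, -0.0, 0.0168]
[0.002, -0.013, 0.0021] [-0.0185, -0.0, 0.0168]
[0.0022, -0.0129, 0.0024] [-0.0185, -0.0, 0.0168]
[0.0025, -0.0128, 0.0027] [-0.0185, -0.0, 0.0168]
[0.0028, -0.0126, 0.003] [-0.0185, -0.0, 0.0168]
[0.003, -0.0125, 0.0033] [-0.0185, -0.0, 0.0168]
[0.0033, -0.0124, 0.0036] [-0.0185, -0.0, 0.0168]
[0.0035, -0.0122, 0.0039] [-0.0185, -0.0, 0.0168]
[632.68474465   8.90308722 115.14095182] [ -1.5  16.9 129.5 163.5  14.6]
```

Call:
send_rows([
  {"tx": 0.0017,"ty": -0.013,"tz": 0.0019,"rx": -0.0185,"ry": 0,"rz": 0.0168,"gripper": 1},
  {"tx": 0.002,"ty": -0.013,"tz": 0.0021,"rx": -0.0185,"ry": 0,"rz": 0.0168,"gripper": 1},
  {"tx": 0.0022,"ty": -0.0129,"tz": 0.0024,"rx": -0.0185,"ry": 0,"rz": 0.0168,"gripper": 1},
  {"tx": 0.0025,"ty": -0.0128,"tz": 0.0027,"rx": -0.0185,"ry": 0,"rz": 0.0168,"gripper": 1},
  {"tx": 0.0028,"ty": -0.0126,"tz": 0.003,"rx": -0.0185,"ry": 0,"rz": 0.0168,"gripper": 1},
  {"tx": 0.003,"ty": -0.0125,"tz": 0.0033,"rx": -0.0185,"ry": 0,"rz": 0.0168,"gripper": 1},
  {"tx": 0.0033,"ty": -0.0124,"tz": 0.0036,"rx": -0.0185,"ry": 0,"rz": 0.0168,"gripper": 1},
  {"tx": 0.0035,"ty": -0.0122,"tz": 0.0039,"rx": -0.0185,"ry": 0,"rz": 0.0168,"gripper": 1},
  {"tx": 0,"ty": 0,"tz": 0,"rx": 0,"ry": 0,"rz": 0,"gripper": 1},
  {"tx": 0,"ty": 0,"tz": 0,"rx": 0,"ry": 0,"rz": 0,"gripper": 1},
])

```text
time_s: 10.52
ee_pos: [630.6, 9.6, 113.4]
ee_rot: [179.9, -47.4, 4.3]
force: [-8.7, 2.8, -4.4]
gripper_width: 0.3
gripper_force: 5.5
```

```bash
cat > look.py <<'E'
from kin import *
import sys
s=env.state();print(s["qpos"].round(1),s["ee_pos"].round(1),s["ee_rot"].round(1),s["force"].round(1))
b=cam("scene");a=cam("top")
x,y=[int(v) for v in proj(b,[625,0,80])]
A=cv2.resize(b["im"][y-50:y+50,x-50:x+50],(400,400),interpolation=cv2.INTER_CUBIC)
u,v=[int(v) for v in proj(a,[650,-10,60])]
B=cv2.resize(a["im"][v-50:v+50,u-50:u+50],(400,400),interpolation=cv2.INTER_CUBIC)
save(sys.argv[1],np.hstack([A,B]));print("scene off",x-50,y-50,"top off",u-50,v-50)
p=[775.8,-42,np.radians(1.6)]
def pos(t,r,z):w=p[2]-t;return np.array([p[0]-r*np.cos(w),p[1]-r*np.sin(w),z])
for t in(.30,.35,.40):print(t,"arm end mid scene",(np.array(proj(b,pos(t,210,48)))-[x-50,y-50])*4,"top",(np.array(proj(a,pos(t,210,48)))-[u-50,v-50])*4,"ringtop h0,13 scene",[((np.array(proj(b,pos(t,152,129+h)))-[x-50,y-50])*4).round(0).tolist() for h in(0,13)])
E
python3 look.py s1.png
```

```text
[ -2.9  17.6 129.5 159.8  15.2 -75.4] [630.6   9.6 113.4] [179.9 -47.4   4.3] [-8.7  2.8 -4.4]
scene off 243 153 top off 273 132
0.3 arm end mid scene [295.74426723 229.62312346] top [169.7308418  307.59895222] ringtop h0,13 scene [[193.0, 134.0], [192.0, 115.0]]
0.35 arm end mid scene [299.55478107 241.34112214] top [155.77417834 303.8111054 ] ringtop h0,13 scene [[195.0, 142.0], [194.0, 123.0]]
0.4 arm end mid scene [302.51881588 253.34822959] top [142.03989028 299.34311482] ringtop h0,13 scene [[197.0, 151.0], [196.0, 132.0]]
```

View pics/s1.png

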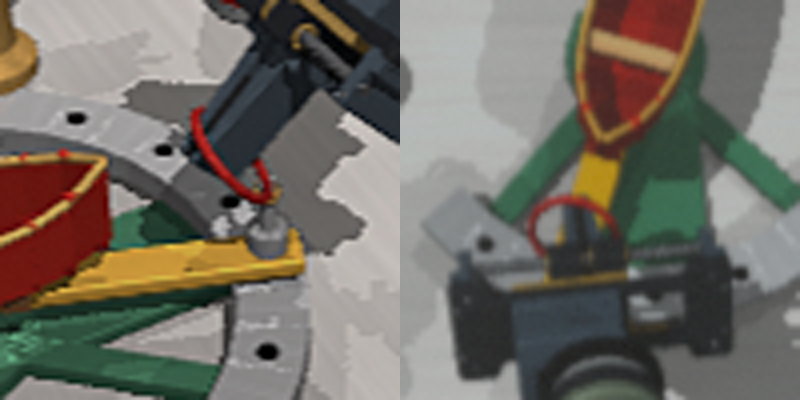

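The arm has swung past the middle and all four other holes are visible. In the top crop the ring spans about x 528 to 622. I'll work the angle out from that and from the arm's yellow edge.

```bash
cat > ang.py <<'E'
from kin import *
p=[775.8,-42,np.radians(1.6)]
def pos(t,r,z,l=0):
    w=p[2]-t;return np.array([p[0]-r*np.cos(w)-l*np.sin(w),p[1]-r*np.sin(w)+l*np.cos(w),z])
a=cam("top");b=cam("scene");s=env.state();print(s["ee_pos"].round(1),s["force"].round(1))
hsv=cv2.cvtColor(b["im"],cv2.COLOR_RGB2HSV);x,y=[int(v) for v in proj(b,[625,0,80])]
m=((hsv[...,0]>17)&(hsv[...,0]<30)&(hsv[...,1]>130)&(hsv[...,2]>90)).astype(np.uint8)
k=np.zeros_like(m);k[y-20:y+40,x-25:x+50]=1;m*=k
vs,us=np.nonzero(m)
# yellow top face points -> plane z=48, arm frame angle from end region
P=np.array([onz(b,u,v,48)[:2] for u,v in zip(us,vs)])-p[:2];rad=np.hypot(*P.T);t=p[2]-np.arctan2(-P[:,1],-P[:,0])
for lo,hi in((110,130),(130,150),(150,170),(185,208)):
    q=(rad>lo)&(rad<hi);
    if q.sum()>4: print("yellow",lo,q.sum(),"lat range mm",(np.array([np.percentile(t[q],2),np.percentile(t[q],98)])).round(3),"mid",np.mean(np.percentile(t[q],[2,98])).round(3))
hs=cv2.cvtColor(a["im"],cv2.COLOR_RGB2HSV);r=((hs[...,0]<8)|(hs[...,0]>172))&(hs[...,1]>110)
r[:180]=0;r[205:]=0;r[:,:298]=0;r[:,435:]=0
vs,us=np.nonzero(r);print("ring u",us.min(),us.max(),"v",vs.min())
th=np.linspace(0,6.28,60)
for t in(.3,.35,.4):
  for h in(5,14):
    c=[proj(a,pos(t,171-19.1*np.sin(g)*30/30,106+h+23*np.sin(g),30*np.cos(g))) for g in th];c=np.array(c)
    print(t,h,"pred u",(c[:,0].min()-1).round(1),(c[:,0].max()+1).round(1),"v",(c[:,1].min()-1).round(1))
E
python3 ang.py
```

```text
[630.6   9.4 113.4] [-8.8  2.1 -5.3]
yellow 110 102 lat range mm [0.247 0.543] mid 0.395
yellow 130 108 lat range mm [-0.367  0.518] mid 0.075
yellow 150 93 lat range mm [0.278 0.499] mid 0.389
yellow 185 64 lat range mm [0.191 0.473] mid 0.332
ring u 305 326 v 181
0.3 5 pred u 307.3 330.7 v 182.0
0.3 14 pred u 307.3 330.8 v 181.3
0.35 5 pred u 304.5 327.6 v 181.1
0.35 14 pred u 304.4 327.7 v 180.4
0.4 5 pred u 301.6 324.6 v 180.1
0.4 14 pred u 301.6 324.6 v 179.3
```

Ring centre at u=316 matches 0.35 rad. Lowering.

Call:
send_rows([
  {"tx": -0.0059,"ty": 0,"tz": 0.0054,"rx": 0,"ry": 0,"rz": 0,"gripper": 1},
  {"tx": -0.0059,"ty": 0,"tz": 0.0054,"rx": 0,"ry": 0,"rz": 0,"gripper": 1},
  {"tx": -0.0059,"ty": 0,"tz": 0.0054,"rx": 0,"ry": 0,"rz": 0,"gripper": 1},
  {"tx": -0.0059,"ty": 0,"tz": 0.0054,"rx": 0,"ry": 0,"rz": 0,"gripper": 1},
  {"tx": 0,"ty": 0,"tz": 0,"rx": 0,"ry": 0,"rz": 0,"gripper": 1},
  {"tx": 0,"ty": 0,"tz": 0,"rx": 0,"ry": 0,"rz": 0,"gripper": 1},
])

```text
time_s: 11.48
ee_pos: [632.3, 9.5, 99.1]
ee_rot: [179.9, -47.7, 4.3]
force: [-6.2, 3.1, -3.6]
gripper_width: 0.1
gripper_force: 4.1
```

```bash
python3 ang.py|head -1; python3 look.py s2.png
```

```text
[632.3   9.4  99.1] [-7.   2.6 -4.7]
[ -3.   19.4 130.4 162.8  18.  -78.5] [632.3   9.4  99.1] [179.9 -47.7   4.3] [-7.   2.6 -4.7]
scene off 243 153 top off 273 132
0.3 arm end mid scene [295.74426723 229.62312346] top [169.7308418  307.59895222] ringtop h0,13 scene [[193.0, 134.0], [192.0, 115.0]]
0.35 arm end mid scene [299.55478107 241.34112214] top [155.77417834 303.8111054 ] ringtop h0,13 scene [[195.0, 142.0], [194.0, 123.0]]
0.4 arm end mid scene [302.51881588 253.34822959] top [142.03989028 299.34311482] ringtop h0,13 scene [[197.0, 151.0], [196.0, 132.0]]
```

View pics/s2.png

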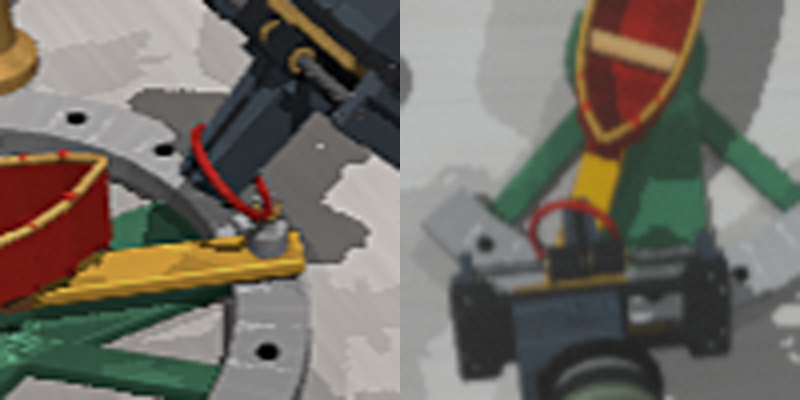

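The ring has dropped about 12 mm: its top went from y≈110 to 128 in the scene crop. The finger still carries load, so I'll lower further.

Call:
send_rows([
  {"tx": -0.0059,"ty": 0,"tz": 0.0054,"rx": 0,"ry": 0,"rz": 0,"gripper": 1},
  {"tx": -0.0059,"ty": 0,"tz": 0.0054,"rx": 0,"ry": 0,"rz": 0,"gripper": 1},
  {"tx": -0.003,"ty": 0,"tz": 0.0027,"rx": 0,"ry": 0,"rz": 0,"gripper": 1},
  {"tx": 0,"ty": 0,"tz": 0,"rx": 0,"ry": 0,"rz": 0,"gripper": 1},
  {"tx": 0,"ty": 0,"tz": 0,"rx": 0,"ry": 0,"rz": 0,"gripper": 1},
])

```text
time_s: 12.3
ee_pos: [634.1, 8.8, 90.4]
ee_rot: [179.9, -47.9, 4.2]
force: [0.3, -0.3, -0.1]
gripper_width: 0.8
gripper_force: 0.0
```

Run:
```python
from kin import *
b=cam("scene");s=env.state();print(s["ee_pos"].round(1),s["force"].round(2))
x0,y0=243,153
h=cv2.cvtColor(b["im"],cv2.COLOR_RGB2HSV);r=((h[...,0]<8)|(h[...,0]>172))&(h[...,1]>120)
k=np.zeros_like(r);k[y0+22:y0+58,x0+45:x0+72]=1;v,u=np.nonzero(r&k);print("ring scene crop px u",(u.min()-x0)*4,(u.max()-x0)*4,"v",(v.min()-y0)*4,(v.max()-y0)*4)
p=[775.8,-42,np.radians(1.6)]
def pos(t,r,z,l=0):
    w=p[2]-t;return np.array([p[0]-r*np.cos(w)-l*np.sin(w),p[1]-r*np.sin(w)+l*np.cos(w),z])
th=np.linspace(0,6.28,60)
for t in(.31,.35,.39):
  for hh in(0,5,10):
    c=(np.array([proj(b,pos(t,171-19.1*np.sin(g),106+hh+23*np.sin(g),30*np.cos(g))) for g in th])-[x0,y0])*4
    print(t,hh,c.min(0).round(0),c.max(0).round(0))
```

```text
[633.9   8.8  90.1] [ 0.48 -1.    0.85]
ring scene crop px u 192 268 v 124 216
0.31 0 [192. 121.] [264. 207.]
0.31 5 [191. 113.] [264. 200.]
0.31 10 [191. 106.] [264. 193.]
0.35 0 [194. 127.] [266. 215.]
0.35 5 [194. 120.] [266. 208.]
0.35 10 [193. 113.] [266. 201.]
0.39 0 [196. 134.] [268. 224.]
0.39 5 [195. 127.] [268. 217.]
0.39 10 [195. 120.] [267. 210.]
```

Force is near zero, and the ring's outline matches arm angle 0.35 with lift 0. Withdrawing along the finger.

Call:
send_rows([
  {"tx": 0,"ty": 0,"tz": -0.03,"rx": 0,"ry": 0,"rz": 0,"gripper": 1},
  {"tx": 0,"ty": 0,"tz": -0.03,"rx": 0,"ry": 0,"rz": 0,"gripper": 1},
  {"tx": 0,"ty": 0,"tz": -0.03,"rx": 0,"ry": 0,"rz": 0,"gripper": 1},
  {"tx": 0,"ty": 0,"tz": -0.03,"rx": 0,"ry": 0,"rz": 0,"gripper": 1},
  {"tx": 0,"ty": 0,"tz": -0.03,"rx": 0,"ry": 0,"rz": 0,"gripper": 1},
  {"tx": 0,"ty": 0,"tz": 0,"rx": 0,"ry": 0,"rz": 0,"gripper": 1},
  {"tx": 0,"ty": 0,"tz": 0,"rx": 0,"ry": 0,"rz": 0,"gripper": 1},
])

```text
time_s: 13.22
ee_pos: [577.9, 4.9, 140.3]
ee_rot: [179.9, -47.8, 4.3]
force: [0.6, 1.5, -0.1]
gripper_width: 0.5
gripper_force: 0.0
```

```bash
python3 look.py s3.png; python3 ang.py | grep ring
```

```text
[ -4.2  10.8 134.1 153.5  13.9 -69.9] [577.9   4.9 140.3] [179.9 -47.8   4.3] [ 0.6  1.5 -0.1]
scene off 243 153 top off 273 132
0.3 arm end mid scene [295.74426723 229.62312346] top [169.7308418  307.59895222] ringtop h0,13 scene [[193.0, 134.0], [192.0, 115.0]]
0.35 arm end mid scene [299.55478107 241.34112214] top [155.77417834 303.8111054 ] ringtop h0,13 scene [[195.0, 142.0], [194.0, 123.0]]
0.4 arm end mid scene [302.51881588 253.34822959] top [142.03989028 299.34311482] ringtop h0,13 scene [[197.0, 151.0], [196.0, 132.0]]
ring u 305 327 v 182
```

View pics/s3.png

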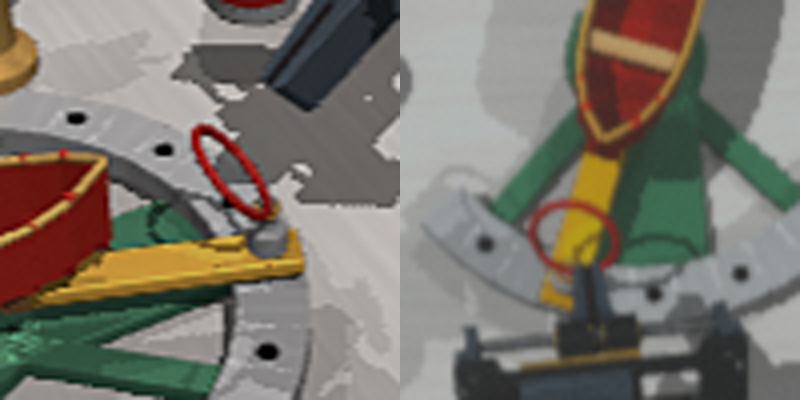

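The finger is out and clear of the ring. The arm covers the second hole from the dish side, and the ring sits low on its boss. Handing in.

```bash
python3 -c "
from workcell import env
print(env.job_done())"
```

```text
the job is handed in; nothing more can be done
None
```

The job is handed in with no verdict returned: the camera fit shows the arm at about 0.35 rad toward the blue dish with the pin fully down, and the finger is clear of the ring.

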